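Hold the new bamboo front on the organiser tray

TASK

Pick up the loose bamboo tray front by its pull and, holding it clear of the counter, lay its flat back squarely against the front of the acrylic organiser's pulled-out tray with all edges lined up, then use it to push the tray in gently until it bears on the sprung catch. Finish while still gripping it and pressing it there steadily with about 7 newtons (catch partly compressed, not rammed to the hard stop), so that I can put the screws in. Leave the other things on the counter alone.

Things in the scene. Friction and masses are not known exactly. Their poses are not given: they have to be found in the camera images.
- panel: The loose bamboo tray front, T-shaped seen from above: a flat panel 8 mm thick (along its x), 150 mm wide (y), 50 mm tall (z), with a bamboo pull block standing out of the middle of its front (-x) side. It starts standing upright on the counter, about 90 g. Origin: middle of the bottom edge of its flat back face; x points out of the back face, z up.
- panel_grip (a point): A point in the middle of the panel's pull block, where it is gripped: 38 mm in front (-x) of the back face and 30 mm above the bottom edge. The pull is 20 mm wide (along y), 50 mm tall (z, as tall as the panel) and stands out 50 mm from the panel, ending 58 mm from the back face. Axes as the panel's.
- panel_back (a point): Centre of the panel's flat back face (the face that goes against the tray), 25 mm above its bottom edge. Axes as the panel's: x out of the back face.
- tray_face (a point): Centre of the outer face of the frosted front of the organiser's pull-out tray; the front is 150 mm wide (y) and 50 mm tall (z), its lower edge 20 mm above the counter. x points into the organiser, the way the tray closes; z up. The point moves with the tray.
- tray (a joint): How far the tray is pulled out from where it meets the sprung catch, in m, 0 when it bears on the catch. It starts about 0.03 to 0.06 out and slides with about 1 N of friction.
- catch (a joint): How far the sprung catch at the back of the organiser is pressed in by the tray, in m: 0 free, 0.024 its hard stop. A spring of 500 N/m: 7 N at 0.014, 12 N at the hard stop; once on the catch the tray moves inwards with it, and is pushed back out when let go. No latch. (While the tray is only sliding in, friction drags it 2 mm.)
- organiser: Clear acrylic drawer organiser, fixed to the counter, 200 x 200 mm, 95 mm tall (small cosmetics on its top reach 126 mm, towards the back). Origin: centre of its underside; its open front faces its -x. The tray's front stands 10 mm proud of the organiser even at the hard stop, so the panel never meets the organiser itself.
- vase: Bystander: rose ceramic vase, 96 mm wide, 155 mm tall. Origin: centre of its underside.
- nail_file: Bystander: stainless nail file lying flat, 140 x 16 x 5 mm, long along its x. Origin: centre of its underside.
- soap_rest: Bystander: slatted bamboo soap rest, 110 x 76 x 20 mm, long along its x. Origin: centre of its underside.
- glasses_case: Bystander: closed tortoiseshell plastic sunglasses case, 65 x 160 x 51 mm, long along its y. Origin: centre of its underside.
- cream_jar: Bystander: white ceramic cream jar with brass cap, 60 mm wide, 50 mm tall. Origin: centre of its underside.
- lotion: Bystander: rose lotion bottle, 56 mm wide, 160 mm tall. Origin: centre of its underside.
There are look-alikes about, which are no part of the job. Leave any blue look-alike of the panel alone.

How it is judged:
By the outcome, as a careful person would: the job done as asked, in the order asked, and still so for the second after the job is handed in, while the arm keeps its last pose, push and grip.
It also fails if it takes over 43 s, if anything falls off the work surface, if the arm or the gripper's body presses on something with over 40 N, if the wrist force passes 120 N, or if a joint passes its speed limit or range.

ROBOT

A 6-joint arm with a two-finger parallel gripper is mounted at the origin on the work surface. World frame = base frame: x ahead of the robot, y to its left, z up, the work surface at z = 0. Lengths are in m, angles in degrees, forces in N, time in s.
With the tool pointing down it reaches from about 0.325 to 0.775 m from the base axis. Payload 5.5 kg.
Tool frame: the origin (TCP) lies at the centre of the arm's flange, where the gripper is bolted on; the fingertips stand 182 mm ahead of it and the grasp point (between the pads) lies 163 mm ahead of it; z points along the fingers, y is the line along which they close (so a half turn about z gives the same grasp; the last joint's range is limited). The gripper opens to 88 mm and grips with 3 to 60 N. Pads are 20 mm wide; open, the fingers measure 115 mm over their backs; the gripper's body (75 mm by 178 mm) begins 61 mm behind the grasp point.
Start: joints at [-74.868, 5.22, 70.514, -0, 104.267, -3.249], TCP at [0.189, -0.569, 0.405] pointing down, gripper open.
Joint ranges: [-164.24, 164.24], [-49.07, 125.15], [9.68, 141.18], [-86.29, 266.29], [3.28, 154.24], [-151.56, 151.56]. Speed limits (degrees/s): [147.25, 147.25, 172.46, 180, 180, 180].

INTERFACE

Orientations are given as [roll, pitch, yaw] about the fixed x, y, z axes, in that order (R = Rz(yaw) Ry(pitch) Rx(roll)).
In Python, from station import r gives the robot as it stands. The module is installed in compiled form; this text tells all that it offers. Calls block until the motion is done:
- r.reach(position, orientation): joint-space move of the TCP to a pose.
- r.servo_line(position, rotation=None, speed=0.15): straight line of the TCP; rotation=None keeps the orientation; speed is the mean speed in m/s.
- r.move_joints(angles): joint-space move.
- r.let_go() and r.grab(squeeze=None): open the fingers fully, or close them until they stop; squeeze is the grip in N (None keeps the last).
- r.wait(seconds).
- r.inverse_kinematics(position, orientation): joint angles nearest the present ones, or None.
- r.sense(): the state.
- r.snapshot(name): name is "scene" or "side" or "wrist"; returns a dict with "frame" (384x512x3 uint8, red, green, blue), "fx", "fy", "cx", "cy" (pixels), "R" (3x3) and "t" (3): a world point X has camera coordinates R X + t. Camera axes: x right, y down, z forward; pixel columns grow to the right and rows downward; lengths in m; the calibration is good to about 2 mm. The wrist camera is an equidistant fisheye: a pixel r from the principal point sees the ray r / f radians off the axis. A picture is of the moment at which its call begins. There is no depth.
A pose or a line that the arm cannot do raises r.IKError and nothing moves.
- r.hand_in(): hands the job in; it is judged then, once.
The state is a dict: "clock": time; "joints": joint angles; "joint_vel": joint speeds; "joint_torque": joint torques, N m; "tcp_pos": TCP position; "orientation": TCP orientation; "contact_force": force on the tool from outside, world axes, zero at the start; "torque": the same for the moment, N m; "opening": finger opening in m; "gripper_force": force on a finger pad.
Only numpy, scipy, OpenCV 4.12 (cv2) and the standard library are available. Lean on these libraries where they do the work, as an engineer would, in place of code of your own. Each camera call takes 0.05 s, during which the arm holds its last target. There are 200 camera calls.

## Working session

There is one attempt and no reset: what is moved stays moved. The work goes in short steps, each a Python script; the robot and the scene stay as the last script left them, time stands still between calls to the robot, and variables do not carry over. Pictures are saved under pics/ and viewed, at most 10 in all, crops included, and the job is handed in when it is done.

```bash
mkdir -p pics; python3 - <<'E'
from station import r
import cv2,numpy as np,pickle
s=r.sense();print(s)
d={}
for n in("scene","side","wrist"):
    p=r.snapshot(n);d[n]=p
    cv2.imwrite(f"pics/{n}0.png",p["frame"][:,:,::-1])
    print(n,p["fx"],p["fy"],p["cx"],p["cy"],np.round(p["R"],3).tolist(),np.round(p["t"],3).tolist(), "pos",np.round(-np.array(p["R"]).T@p["t"],3))
pickle.dump(d,open("d0.pkl","wb"))
E
```

```text
{'clock': 0.0, 'joints': array([-7.48691651e+01,  5.26019474e+00,  7.05815848e+01, -1.27733711e-03,
        1.04267206e+02, -3.24725956e+00]), 'joint_vel': array([-0.09656561,  0.05753916,  0.07073947,  0.04709506, -0.06471698,
        0.07348409]), 'joint_torque': array([-2.61786634e-03, -4.46461809e+01, -4.06444287e+01,  6.97291712e-02,
        2.96399428e-02, -1.47606897e-04]), 'tcp_pos': array([ 0.18919157, -0.56943544,  0.40353991]), 'orientation': array([-1.79891119e+02, -4.93693956e-03,  1.83777761e+01]), 'contact_force': array([-0.51904177,  0.30887547, -0.07705044]), 'torque': array([-0.00605754, -0.01683982,  0.01853089]), 'gripper_force': 0.0, 'opening': 0.0876782508895993}
scene 349.098420784346 349.098420784346 255.0661859372155 189.2446194689907 [[-0.025, 1.0, -0.011], [0.813, 0.013, -0.582], [-0.582, -0.024, -0.813]] [-0.007, -0.412, 1.248] pos [1.061 0.042 0.775]
side 438.64971213335 438.64971213335 260.1377620195663 187.5677884313645 [[0.982, -0.186, -0.019], [-0.153, -0.741, -0.654], [0.108, 0.646, -0.756]] [-0.545, 0.162, 1.188] pos [ 0.432 -0.748  0.994]
wrist 297.3186396354542 297.3186396354542 255.88880525095658 193.27169251179797 [[0.314, -0.949, -0.002], [-0.919, -0.305, 0.251], [-0.238, -0.077, -0.968]] [-0.599, -0.029, 0.388] pos [ 0.254 -0.548  0.382]
```

View pics/scene0.png

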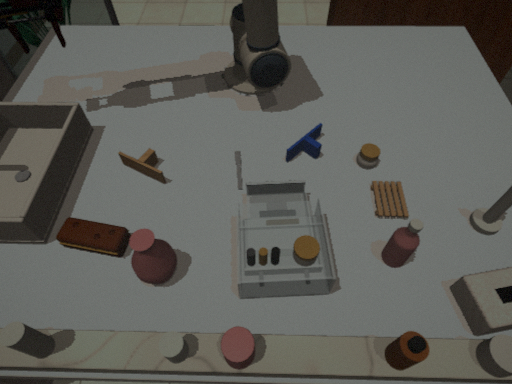

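View pics/side0.png

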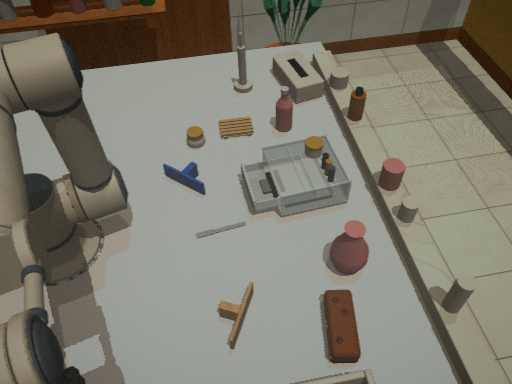

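The scene view shows the bamboo panel at about (143,167) with its pull towards the robot, the tray front at (276,187), and the blue decoy at (305,143). The side view has the panel at (238,313) and the tray front at about (258,190). I'll zoom in next.

```bash
python3 - <<'E'
import cv2,numpy as np,pickle
d=pickle.load(open("d0.pkl","rb"))
def c(n,x,y,w,h,W,H):
    return cv2.resize(d[n]["frame"][y:y+h,x:x+w,::-1],(W,H),interpolation=cv2.INTER_CUBIC)
a=np.hstack([c("scene",110,140,70,52,400,297),c("side",205,275,70,52,400,297)])
b=np.hstack([c("scene",230,170,100,74,400,297),c("side",232,130,120,89,400,297)])
cv2.imwrite("pics/z1.png",np.vstack([a,b]))
E
```

```text
(no output)
```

View pics/z1.png

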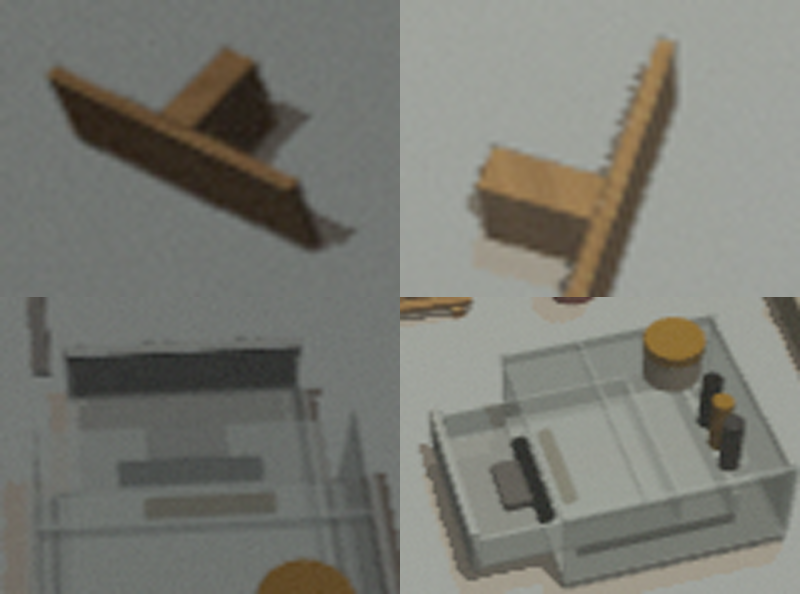

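The zoom shows the panel's back top edge in the scene view and the tray front's top edge in both views. I'll cast these points onto the known heights.

```bash
cat > h.py <<'E'
import numpy as np,cv2,pickle
def ray(p,u,v,fish=False):
    a,b=(u-p["cx"])/p["fx"],(v-p["cy"])/p["fy"]
    if fish:
        t=np.hypot(a,b); c=np.array([a*np.sinc(t/np.pi),b*np.sinc(t/np.pi),np.cos(t)])
    else: c=np.array([a,b,1.])
    R=np.array(p["R"]);return -R.T@p["t"],R.T@c
def onz(p,u,v,z,fish=False):
    o,k=ray(p,u,v,fish);return o+k*(z-o[2])/k[2]
def px(p,X,fish=False):
    c=np.array(p["R"])@X+p["t"]
    if not fish:return p["cx"]+p["fx"]*c[0]/c[2],p["cy"]+p["fy"]*c[1]/c[2]
    s=np.hypot(c[0],c[1]);t=np.arctan2(s,c[2])
    return p["cx"]+p["fx"]*t*c[0]/s,p["cy"]+p["fy"]*t*c[1]/s
E
python3 - <<'E'
from h import *
d=pickle.load(open("d0.pkl","rb"))
S,D=d["scene"],d["side"]
def f(p,x0,y0,s,cx,cy,z):return onz(p,x0+cx*s-.5,y0+cy*s-.5,z)
def show(n,A,B):print(n,np.round(A,4),np.round(B,4),"len",np.linalg.norm(A-B).round(4),"yaw of normal",np.degrees(np.arctan2(-(B-A)[0],(B-A)[1])).round(2),"mid",((A+B)/2).round(4))
show("panel top back sc",f(S,110,140,.175,50,76,.05),f(S,110,140,.175,293,190,.05))
show("panel bot back sc",f(S,110,140,.175,82,138,0),f(S,110,140,.175,318,248,0))
show("tray top sc",f(S,230,170,.25,66,350-297,.07),f(S,230,170,.25,299,346-297,.07))
show("tray top side",f(D,232,130,.3,72,538-297,.07),f(D,232,130,.3,32,412-297,.07))
print("pull top end side", f(D,205,275,.175,92,148,.05),f(D,205,275,.175,80,183,.05))
# organiser front/back top edge from side
print("org top corners side",[f(D,232,130,.3,x,y-297,.095).round(4) for x,y in((105,356),(163,537),(395,468),(312,318))])
E
```

```text
panel top back sc [ 0.4235 -0.3626  0.05  ] [ 0.492  -0.2311  0.05  ] len 0.1483 yaw of normal -27.52 mid [ 0.4578 -0.2968  0.05  ]
panel bot back sc [ 0.421  -0.3635  0.    ] [ 0.4884 -0.2311  0.    ] len 0.1485 yaw of normal -27.0 mid [ 0.4547 -0.2973  0.    ]
tray top sc [ 0.5363 -0.0022  0.07  ] [0.5308 0.1445 0.07  ] len 0.1467 yaw of normal 2.15 mid [0.5336 0.0711 0.07  ]
tray top side [ 0.5352 -0.0057  0.07  ] [0.5258 0.1414 0.07  ] len 0.1474 yaw of normal 3.67 mid [0.5305 0.0678 0.07  ]
pull top end side [ 0.41120937 -0.26574045  0.05      ] [ 0.40448425 -0.28000636  0.05      ]
org top corners side [array([0.5973, 0.172 , 0.095 ]), array([ 0.6031, -0.0393,  0.095 ]), array([ 0.8051, -0.0063,  0.095 ]), array([0.7895, 0.1821, 0.095 ])]
```

The two views agree to within 3 mm, and the lengths of about 148 mm match the stated 150 mm. Next I move above the panel's pull and check from close by.

```bash
python3 - <<'E'
from station import r
from h import *
d=pickle.load(open("d0.pkl","rb"));S=d["scene"]
print("decoy",[onz(S,u,v,.05).round(3) for u,v in((287,152),(322,126),(321,147))],"file",[onz(S,u,v,0).round(3) for u,v in((238,152),(240,187))])
yw=-27.3;c,s=np.cos(np.radians(yw)),np.sin(np.radians(yw))
O=np.array([.456,-.297]);g=O-.038*np.array([c,s])
r.reach([*g,.32],[180,0,yw]);r.wait(.2)
st=r.sense();print(st["clock"],st["tcp_pos"],st["orientation"],st["joints"].round(1))
p=r.snapshot("wrist");pickle.dump(p,open("w1.pkl","wb"))
im=p["frame"][:,:,::-1].copy();cv2.imwrite("pics/w1raw.png",im)
big=cv2.resize(im,(768,576),interpolation=cv2.INTER_CUBIC)
for z in(0,.05):
  for x,y in((0,.075),(0,-.075),(-.058,.01),(-.058,-.01)):
    X=np.array([O[0]+c*x-s*y,O[1]+s*x+c*y,z]);u,v=px(p,X,True);print(x,y,z,round(u,1),round(v,1))
    cv2.circle(big,(int(u*1.5+.5),int(v*1.5+.5)),3,(0,255,0) if z else (0,0,255),1)
cv2.imwrite("pics/w1.png",big)
E
```

```text
decoy [array([0.414, 0.106, 0.05 ]), array([0.311, 0.211, 0.05 ]), array([0.394, 0.201, 0.05 ])] file [array([ 0.371, -0.035,  0.   ]), array([ 0.499, -0.022,  0.   ])]
1.775 [ 0.42196898 -0.28027333  0.32019618] [ 1.79991557e+02 -1.39026055e-02 -2.73593905e+01] [-37.4  -9.3  93.2  -0.   96.   79.9]
0 0.075 0 182.6 149.4
0 -0.075 0 328.7 149.1
-0.058 0.01 0 246.2 203.7
-0.058 -0.01 0 265.3 203.7
0 0.075 0.05 168.9 155.7
0 -0.075 0.05 342.2 155.3
-0.058 0.01 0.05 244.4 219.7
-0.058 -0.01 0.05 266.9 219.7
```

View pics/w1.png

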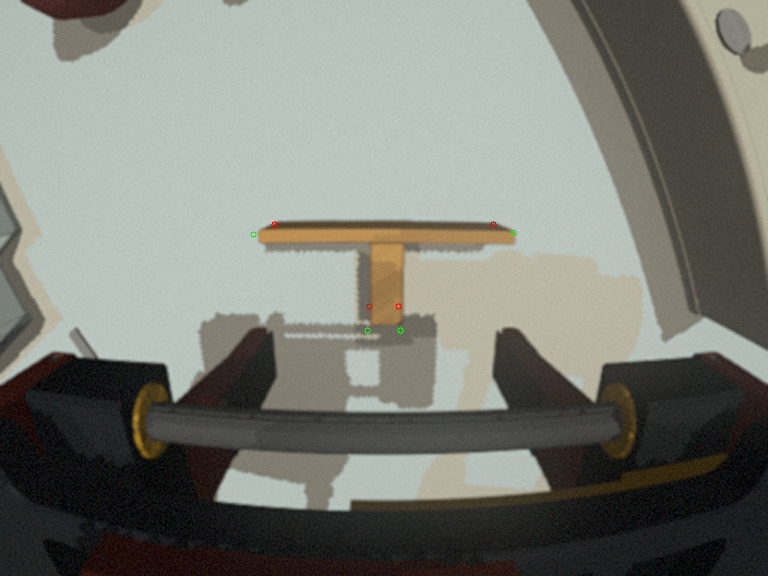

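The wrist view shows the panel from (259,231) to (516,235), with the pull end at (386,324). My prediction is about 3 px off. I'll refine it with a colour mask.

```bash
python3 - <<'E'
from h import *
p=pickle.load(open("w1.pkl","rb"));im=p["frame"].astype(int)
m=((im[:,:,0]-im[:,:,2]>45)&(im[:,:,0]>120)).astype(np.uint8);m[230:]=0;m[:140]=0;m[:,:150]=0;m[:,360:]=0
ys,xs=np.nonzero(m);print(xs.min(),xs.max(),ys.min(),ys.max())
top=[(u,np.nonzero(m[:,u])[0].min()-.5) for u in range(xs.min()+4,xs.max()-3)]
W=np.array([onz(p,u,v,.05,True)[:2] for u,v in top])
L=cv2.fitLine(W.astype(np.float32),cv2.DIST_HUBER,0,1e-4,1e-4).ravel();print("yaw line",np.degrees(np.arctan2(-L[0],L[1]))%180)
rows=range(int(ys.max())-30,int(ys.max())-5)
P=[];
for v in rows:
    u=np.nonzero(m[v])[0]; P.append([*onz(p,u.min()-.5,v,.05,True)[:2],*onz(p,u.max()+.5,v,.05,True)[:2]])
P=np.array(P);yw=np.arctan2(-L[0],L[1])
if abs(yw)>np.pi/2: yw+=np.pi
n=np.array([np.cos(yw),np.sin(yw)]);t=np.array([-n[1],n[0]])
print("back x·n",np.median(W@n),"y span",(P@np.r_[t,0,0]).mean(),(P@np.r_[0,0,t]).mean())
e=[onz(p,xs.min()-.5,155,.05,True)[:2],onz(p,xs.max()+.5,156,.05,True)[:2]];print("ends·t",[k@t for k in e])
yc=((P@np.r_[t,0,0]).mean()+(P@np.r_[0,0,t]).mean())/2
e2=onz(p,257,ys.max()+.5,.05,True)[:2]@n;print("pull end dist",np.median(W@n)-e2)
print("O",n*np.median(W@n)+t*yc,"yaw",np.degrees(yw))
E
```

```text
172 342 152 216
yaw line 152.05563
back x·n 0.5443813128717027 y span -0.041225004924582705 -0.06015983057885419
ends·t [np.float64(0.023910261619153717), np.float64(-0.12394557516142607)]
pull end dist 0.05732871743843604
O [ 0.4571529  -0.29988659] yaw -27.94437
```

```bash
python3 - <<'E'
from station import r
from h import *
yw=-27.94;n=np.array([np.cos(np.radians(yw)),np.sin(np.radians(yw))])
g=np.array([.4571,-.2998])-.038*n
R=[180,0,yw]
r.reach([*g,.30],R);r.servo_line([*g,.193],R,.12)
r.grab(40);st=r.sense();print(st["clock"],st["tcp_pos"],st["opening"],st["gripper_force"],st["contact_force"])
r.servo_line([*g,.30],R,.15)
# pre-align: 60 mm before tray face, bottom ~45mm up
ty=2.9;m=np.array([np.cos(np.radians(ty)),np.sin(np.radians(ty))]);T=np.array([.532,.0695])
q=T-(.038+.06)*m
r.reach([*q,.265],[180,0,ty]);r.wait(.3)
st=r.sense();print(st["clock"],st["tcp_pos"],st["orientation"],st["opening"],st["joints"].round(1))
p=r.snapshot("wrist");pickle.dump(p,open("w2.pkl","wb"))
cv2.imwrite("pics/w2.png",cv2.resize(p["frame"][:,:,::-1],(768,576),interpolation=cv2.INTER_CUBIC))
E
```

```text
4.1667 [ 0.4235052  -0.28200829  0.19295793] 0.02012831621005436 39.99955773353577 [-0.08070504 -0.09213813  0.06913732]
6.6417 [0.43432591 0.06393847 0.26503916] [ 1.79997200e+02 -2.75939702e-03  2.82167241e+00] 0.01982992152751113 [  3.9 -19.4 107.3  -0.   92.1  91.1]
```

View pics/w2.png

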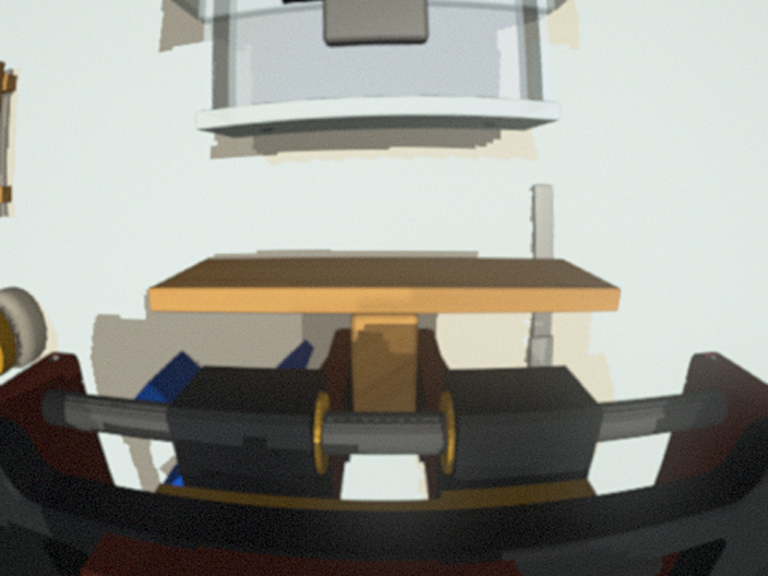

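The panel is held square in the gripper, with its back top edge at (150–620, 289). The tray front is at (197–560, ~120), and the nail file lies underneath at (541,190–370). I'll zoom in on the tray front edge and measure the panel edge by mask.

```bash
python3 - <<'E'
from h import *
p=pickle.load(open("w2.pkl","rb"));f=p["frame"]
a=cv2.resize(f[55:110,120:250,::-1],(780,330-40),interpolation=cv2.INTER_CUBIC)
b=cv2.resize(f[55:110,250:380,::-1],(780,330-40),interpolation=cv2.INTER_CUBIC)
cv2.imwrite("pics/w2z.png",np.vstack([a,b]))
for u in(150,200,256,320,360):print(u,f[62:96,u].sum(1).tolist())
im=f.astype(int);m=((im[:,:,0]-im[:,:,2]>40)&(im[:,:,0]>165));m[212:]=0;m[:170]=0
ys,xs=np.nonzero(m);print(xs.min(),xs.max(),[(u,np.nonzero(m[:,u])[0].min(),np.nonzero(m[:,u])[0].max()) for u in range(104,412,20) if m[:,u].any()])
z=.265-.163+.02
for u,v in((xs.min()-.5,192.5),(xs.max()+.5,192.5)):print(onz(p,u,v,z,True))
E
```

```text
150 [355, 364, 362, 368, 357, 359, 351, 354, 366, 447, 576, 659, 675, 666, 674, 670, 676, 667, 673, 685, 666, 563, 398, 264, 210, 224, 210, 242, 330, 439, 459, 460, 451, 467]
200 [609, 591, 608, 599, 623, 653, 680, 690, 690, 693, 694, 686, 686, 691, 687, 681, 607, 452, 284, 226, 226, 243, 232, 219, 222, 238, 303, 356, 357, 350, 364, 355, 363, 361]
256 [597, 600, 625, 675, 686, 694, 692, 688, 687, 692, 689, 691, 681, 646, 535, 354, 234, 242, 243, 238, 238, 238, 245, 274, 331, 358, 371, 366, 367, 380, 375, 372, 369, 371]
320 [604, 574, 579, 649, 678, 684, 685, 690, 687, 693, 691, 691, 690, 672, 598, 425, 285, 268, 265, 265, 269, 291, 289, 299, 359, 373, 383, 378, 382, 383, 378, 387, 389, 382]
360 [449, 441, 433, 423, 459, 567, 655, 675, 666, 670, 672, 687, 691, 686, 690, 684, 614, 460, 314, 285, 338, 476, 627, 681, 690, 683, 684, 678, 685, 685, 685, 685, 681, 688]
99 413 [(104, np.int64(192), np.int64(207)), (124, np.int64(192), np.int64(207)), (144, np.int64(192), np.int64(207)), (164, np.int64(192), np.int64(208)), (184, np.int64(192), np.int64(208)), (204, np.int64(192), np.int64(208)), (224, np.int64(192), np.int64(208)), (244, np.int64(192), np.int64(211)), (264, np.int64(192), np.int64(211)), (284, np.int64(192), np.int64(208)), (304, np.int64(192), np.int64(209)), (324, np.int64(192), np.int64(208)), (344, np.int64(192), np.int64(208)), (364, np.int64(192), np.int64(208)), (384, np.int64(192), np.int64(208)), (404, np.int64(192), np.int64(207))]
[0.46831206 0.1394406  0.122     ]
[ 0.47540647 -0.00743135  0.122     ]
```

View pics/w2z.png

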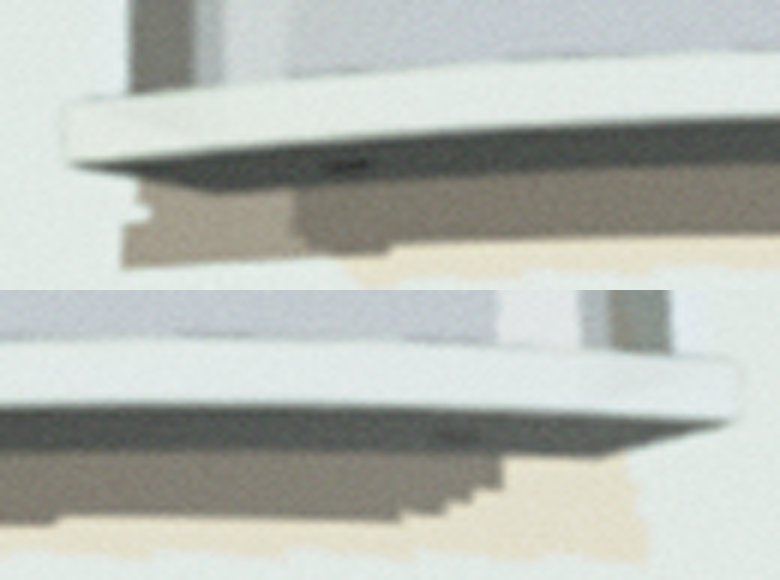

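```bash
python3 - <<'E'
from h import *
p=pickle.load(open("w2.pkl","rb"))
W=np.array([onz(p,u,v,.07,True)[:2] for u,v in((130.8,85.4),(150,83.8),(200,79),(256,76.5),(320,76.7),(360,79),(372,79.6))])
print(W.round(4)); k=np.polyfit(W[:,1],W[:,0],1);print("yaw",-np.degrees(np.arctan(k[0])),"mid",(W[0]+W[-1])/2,"w",np.linalg.norm(W[0]-W[-1]))
p0=pickle.load(open("d0.pkl","rb"))
E
```

```text
[[ 0.5223  0.1449]
 [ 0.5227  0.1321]
 [ 0.525   0.1012]
 [ 0.5273  0.0687]
 [ 0.53    0.0314]
 [ 0.5316  0.0066]
 [ 0.5324 -0.0013]]
yaw 4.013335455652605 mid [0.52730483 0.07179192] w 0.14657097803741395
```

```bash
python3 - <<'E'
from station import r
from h import *
ty=4.0;m=np.array([np.cos(np.radians(ty)),np.sin(np.radians(ty))]);T=np.array([.5273,.0718])
q=T-(.038+.014)*m
r.servo_line([*q,.213],[180,0,ty],.1);r.wait(.3)
st=r.sense();print(st["clock"],q,st["tcp_pos"],st["orientation"],st["contact_force"])
p=r.snapshot("wrist");pickle.dump(p,open("w3.pkl","wb"))
f=p["frame"][:,:,::-1]
a=cv2.resize(f[150:205,80:210],(780,290),interpolation=cv2.INTER_CUBIC)
b=cv2.resize(f[150:205,300:430],(780,290),interpolation=cv2.INTER_CUBIC)
cv2.imwrite("pics/w3z.png",np.vstack([a,b]))
E
```

```text
7.8083 [0.47542667 0.06817266] [0.47538547 0.06818219 0.21351286] [-1.79999630e+02 -5.31366730e-02  3.99962279e+00] [ 0.5267885  -0.04549466 -0.91376812]
```

View pics/w3z.png

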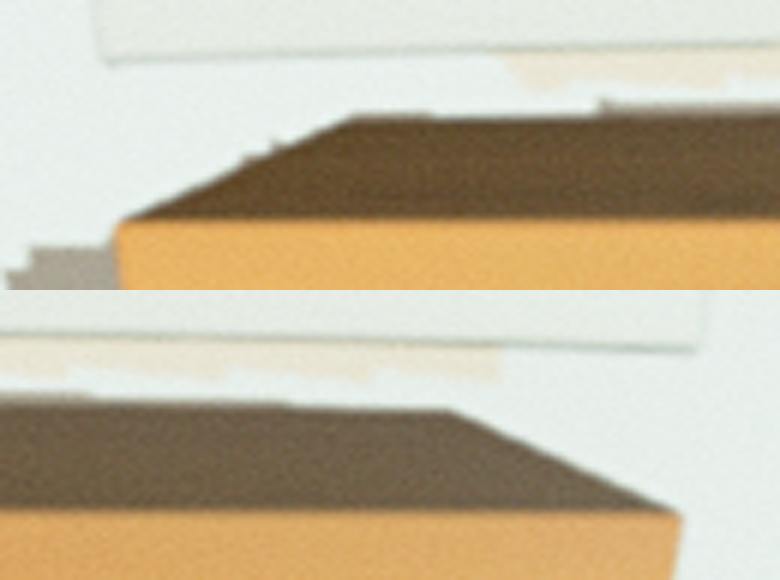

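Close up, the tray front's outer corners are at crop (107,62) left and (698,350) right. The panel's back top corners are at (118,222) and (682,516). I'll compute the relative offset from these.

```bash
python3 - <<'E'
from h import *
p=pickle.load(open("w3.pkl","rb"))
def g(x0,x,y):return onz(p,x0+x/6-.5,150+y*55/290-.5,.07,True)[:2]
t=[g(80,107,62),g(300,698,60)];q=[g(80,118,222),g(300,682,226)]
for a,b in(t,q):
    e=a-b;print((a+b)/2,np.linalg.norm(e),"yaw",np.degrees(np.arctan2(-e[0],e[1])))
d=(sum(t)-sum(q))/2;c,s=np.cos(np.radians(4)),np.sin(np.radians(4));print("gap,lateral",d@[c,s],d@[-s,c])
E
```

```text
[0.52773072 0.07174467] 0.14593446029694723 yaw 4.025225327087831
[0.51313713 0.07093226] 0.14704239998992524 yaw 3.8032074691784974
gap,lateral 0.014614710377120213 -0.0002075664400074841
```

```bash
python3 - <<'E'
from station import r
import numpy as np
ty=4.1;t=np.radians(4.0);m=np.array([np.cos(t),np.sin(t)]);l=np.array([-m[1],m[0]])
q0=np.array([.47539,.06818])-.0002*l
def F():return np.mean([(r.wait(.04),r.sense()["contact_force"])[1][:2]@m for _ in range(4)])
f0=F();s=0.;print("f0",f0)
while s<.1:
    f=f0-F()
    print(round(s,4),round(f,2),end=" | ")
    if f>6.6:break
    s+= .005 if f<1.8 else (.0025 if f<5 else .0008)
    r.servo_line([*(q0+s*m),.2132],[180,0,ty],.03)
r.wait(.5);st=r.sense()
print("\n",st["clock"],s,f0-F(),st["tcp_pos"],st["orientation"],st["opening"],st["gripper_force"],st["contact_force"],st["torque"])
E
```

```text
f0 0.20904756521936282
0.0 0.36 | 0.005 -0.14 | 0.01 0.13 | 0.015 0.58 | 0.02 1.29 | 0.025 0.55 | 0.03 0.86 | 0.035 0.98 | 0.04 0.77 | 0.045 1.09 | 0.05 1.02 | 0.055 1.0 | 0.06 3.53 | 0.0625 4.84 | 0.065 6.12 | 0.0658 6.15 | 0.0666 6.26 | 0.0674 7.14 | 
 16.575 0.06739999999999997 6.443964172900932 [0.5422994  0.07266442 0.21312174] [1.79999534e+02 7.47142981e-02 4.10017430e+00] 0.019664949700940636 40.000696778297424 [-6.6056843  -0.64453216  1.42065976] [-0.00836386  0.87553946  0.05426595]
```

```bash
python3 - <<'E'
from station import r
from h import *
t=np.radians(4.0);m=np.array([np.cos(t),np.sin(t)])
def F():return .1-np.mean([(r.wait(.04),r.sense()["contact_force"])[1][:2]@m for _ in range(20)])
f=F();print(f)
if abs(f-7)>.25:
    x=np.array([.47539,.06818])+.0002*np.array([m[1],-m[0]])+(.0674+(7-f)/500)*m
    r.servo_line([*x,.2132],[180,0,4.1],.01);r.wait(.3);print(F())
p=r.snapshot("wrist");pickle.dump(p,open("w4.pkl","wb"))
f=p["frame"][:,:,::-1]
a=cv2.resize(f[150:205,80:210],(780,290),interpolation=cv2.INTER_CUBIC)
b=cv2.resize(f[150:205,300:430],(780,290),interpolation=cv2.INTER_CUBIC)
cv2.imwrite("pics/w4z.png",np.vstack([a,b]))
s=r.sense();print(s["clock"],s["tcp_pos"])
E
```

```text
6.822579045103875
17.625 [0.54230819 0.07266354 0.21317588]
```

View pics/w4z.png

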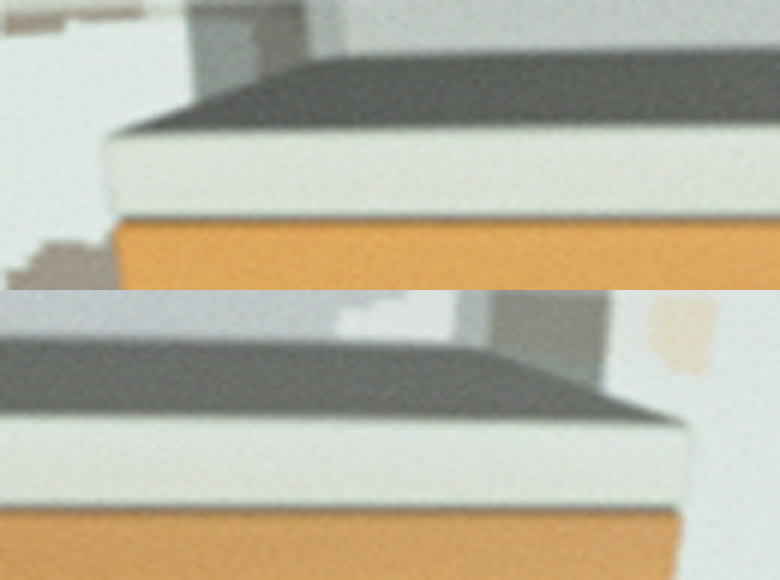

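The panel sits flush on the tray front. The corner offsets are symmetric (left 110 vs 118, right 688 vs 682 in crop pixels, under 1 mm), and the push is steady at 6.8 N.

```bash
python3 -c "
from station import r
print(r.hand_in())"
```

```text
the job is handed in; nothing more can be done
None
```

I handed the job in with the bamboo front still gripped, flush against the tray front with its edges lined up to within about 1 mm, and pressing on the catch steadily at about 6.8 N. No verdict on the judging came back.

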